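# Prove the new lid stay on an instrument case

### The job

A folding stay has just been fitted to one of the two grey instrument cases on the bench; prove that it works. Raise that case's lid by its bar until the stay snaps straight and locks, and let go so that the stay alone holds the lid up; then press the stay's knee pin down, which lifts the lid slightly over the lock and folds the knee, and leave the lid fully shut.

Things in the scene. Friction and masses are not known exactly. Their poses are not given: they have to be found in the camera images.
- lid_hinge (a point): Middle of the lid's hinge line, fixed, at the back top edge of the grey case that has the stay (180 deep, 200 wide, rim 120 above bench; the like case without a stay is a bystander). x points to the case's back, y along the hinge to its left, z up. Lid: 14 thick, reaching 180 forward (-x). Sizes in mm.
- lid_bar (a point): Centre of the lid's round dark steel bar handle: 12 thick, 90 long along y, on two end posts, 29 clear of the lid's top. Shut, it lies 166 forward of (-x) and 49 above the hinge and turns with the lid; raised, it is above the hinge with the lid 29 behind it: open fingers only part way. The bar can turn in the fingers, so they may keep pointing down.
- knee_pin (a point): Axis point, 45 beyond the right (-y) wall and lid edge, of the level 16 thick pin, 60 long, at the stay's knee. Moves on a circle of radius 90 about a pivot 145 forward of (-x), 20 below the hinge. Shut: 78 forward, 80 below hinge. Locked: 94 forward, 54 above. Press down and back with 3-6 N; springs back until some 50 lower, past 55 the lid falls, damped, in 3 s, taking the pin down.
- lid (a joint): Angle of that lid, rad: 0 shut, grows as it opens. Let go above 1.28, the stay's spring draws the knee through straight (lid 1.40) and it locks with the lid at 1.34; let go below 1.1 the lid falls shut, damped. It weighs about 0.7 kg; raising takes about 4 N at the bar.

How it is judged (in metres and radians):
On the way:
1. the lid stands raised on its locked stay, with the robot touching nothing (value of joint lid above 1.3 rad and velocity of joint lid between -0.1 and 0.1 rad/s and contact force between each of the fingers, the arm and anything else below 0.2 N), for 0.4 s.
At the end, for the whole second after the job is handed in: The lid of the case with the stay, after it has stood locked open by itself, is fully shut (within 0.06 rad, 10 mm at its front edge) and at rest (value of joint lid below 0.06 rad and velocity of joint lid between -0.05 and 0.05 rad/s); the robot touches nothing.
It also fails if it takes over 51 s, if anything falls off the work surface, if the arm or the gripper's body presses on something with over 40 N, if the wrist force passes 120 N, or if a joint passes its speed limit or range.

### The arm

A 7-joint arm with a two-finger parallel gripper is mounted at the origin on the work surface. World frame = base frame: x ahead of the robot, y to its left, z up, the work surface at z = 0. Lengths are in mm, angles in rad, forces in N, time in s.
With the tool pointing down it reaches from about 400 to 900 mm from the base axis. Payload 5.6 kg.
Tool frame: the origin (TCP) lies midway between the tips of the shut fingers; the grasp point (between the pads) lies 19 mm behind it; z points along the fingers, y is the line along which they close (so a half turn about z gives the same grasp; the last joint's range is limited). The gripper opens to 92 mm and grips with 3 to 60 N. Pads are 20 mm wide; open, the fingers measure 128 mm over their backs; the gripper's body (75 mm by 189 mm) begins 69 mm behind the grasp point.
Start: joints at [1.075, 0.468, -0.012, 1.603, 0.006, 1.071, -0.056], TCP at [284.327, -584.523, 214.592] pointing down, gripper open.
Joint ranges: [-2.53, 2.53], [-0.31, 2.02], [-1.57, 1.55], [0.28, 2.44], [-1.29, 4.43], [0.15, 1.84], [-2.92, 2.92]. Speed limits (rad/s): [2.57, 2.57, 3.14, 3.14, 3.14, 3.14, 3.14].

### API

Orientations are given as a rotation vector (axis times angle).
In Python, from cell import robot, grip, kin, viewer gives the robot as it stands. Calls block until the motion is done:
- robot.movep(position, orientation): joint-space move of the TCP to a pose.
- robot.servo_line(position, feed=150, rotation=None): straight line of the TCP; rotation=None keeps the orientation; feed is the mean speed in mm/s.
- robot.goto_joints(angles): joint-space move.
- grip(opening, newtons=None): opening from 0.0 (shut) to 1.0 (fully open); newtons is the grip in N (None keeps the last); returns when the fingers have stopped.
- robot.hold(seconds).
- kin.ik(position, orientation): joint angles nearest the present ones, or None.
- robot.observe(): the state.
- viewer.read_camera(name): name is "scene" or "top" or "wrist"; returns the picture (480x640x3 uint8, red, green, blue); there is no depth.
- viewer.camera_info(name): a dict with "camera_matrix" (3x3 intrinsics, pixels), "k1" (the pictures are not rectified: a ray, as slopes to the right and down, at radius r is drawn at 1 + k1 r^2 times it, then the intrinsics apply), "R" (3x3) and "t" (3): a world point X has camera coordinates R X + t. Camera axes: x right, y down, z forward; pixel columns grow to the right and rows downward; lengths in mm; the calibration is good to about 2 mm. A picture is of the moment at which its call begins: read the wrist's pose just before it. camera_info takes no time and is no camera call; for the wrist camera it gives the pose at the moment of the call.
A pose or a line that the arm cannot do raises robot.IKError and nothing moves.
- robot.job_done(): hands the job in; it is judged then, once.
Trained networks look in the newest picture that a camera, given by its name, has taken for a name from the list of things; names that differ only in an ending like _2 or _b are one class to them, and where a whole thing is asked for, a point or a joint stands for the part that bears it (a point fixed in the world has none). Each returns a list of dicts, best first, with "confidence" (0 to 1); they miss things now and then, are a little off and sometimes report something else, mostly with a low value. They report only what shows in the picture. A call takes as long as a camera call.
- viewer.silhouettes(name, camera): "mask" (480x640 bool, what is visible of it).
- viewer.pinpoint(name, camera): "at" ([x, y, z] in mm, in the coordinates of the camera as it stood for that picture, good to about 4 mm: a listed point, or the origin of a listed thing).
The state is a dict: "t": time; "joints": joint angles; "joint_velocities": joint speeds; "joint_torque": joint torques, N m; "tcp_pos": TCP position; "tcp_rot": TCP orientation; "contact_force": force on the tool from outside, world axes, zero at the start; "wrist_torque": the same for the moment, N m; "grip_width": opening from 0.0 (shut) to 1.0 (fully open); "grip_force": force on a finger pad.
Only numpy, scipy, OpenCV 4.12 (cv2) and the standard library are available. Lean on these libraries where they do the work, as an engineer would, in place of code of your own. Each camera call takes 0.05 s, during which the arm holds its last target. There are 200 camera calls.

## Working session

There is one attempt and no reset: what is moved stays moved. The work goes in short steps, each a Python script; the robot and the scene stay as the last script left them, time stands still between calls to the robot, and variables do not carry over. Pictures are saved under pics/ and viewed, at most 10 in all, crops included, and the job is handed in when it is done.

```bash
mkdir -p pics; cat > h.py <<'E'
import numpy as np, cv2
from scipy.spatial.transform import Rotation as Ro
from cell import robot, grip, kin, viewer
def snap(cam,fn=None):
    ci=viewer.camera_info(cam); im=viewer.read_camera(cam)
    if fn: cv2.imwrite('pics/'+fn,im[:,:,::-1])
    return ci,im
def w(ci,p): return np.array(ci['R']).T@(np.array(p)-np.array(ci['t']))
def px(ci,X):
    c=np.array(ci['R'])@np.array(X)+np.array(ci['t']); s=c[:2]/c[2]; s=s*(1+ci['k1']*(s@s))
    K=np.array(ci['camera_matrix']); return (K@[s[0],s[1],1])[:2]
E
python3 - <<'E'
from h import *
ims=[]
for cam in ['scene','top']:
    ci,im=snap(cam); ims.append(im)
    for n in ['lid_hinge','lid_bar','knee_pin']:
        for d in viewer.pinpoint(n,cam)[:3]:
            X=w(ci,d['at']); print(cam,n,round(d['confidence'],2),X.round(1),px(ci,X).round())
    cv2.imwrite(f'pics/{cam}0.png',im[:,:,::-1])
s=robot.observe(); print(s['t'],s['tcp_rot'],s['grip_width'],s['contact_force'])
E
```

```text
scene lid_hinge 0.67 [ 606.  -222.6  117.1] [308. 328.]
scene lid_bar 0.62 [ 444.6 -189.5  171.6] [260. 251.]
scene knee_pin 0.95 [ 504.  -347.5   38.9] [228. 354.]
top lid_hinge 0.89 [ 604.1 -222.9  123.2] [386. 211.]
top lid_bar 0.96 [ 441.6 -189.   170.3] [369. 281.]
top knee_pin 0.59 [ 503.8 -350.5   33.8] [433. 266.]
0.4 [-3.06121580e+00 -7.05018130e-01  1.40426023e-04] 1.0018635383334469 [-0.14707554 -0.32901482  0.47933536]
```

View pics/scene0.png

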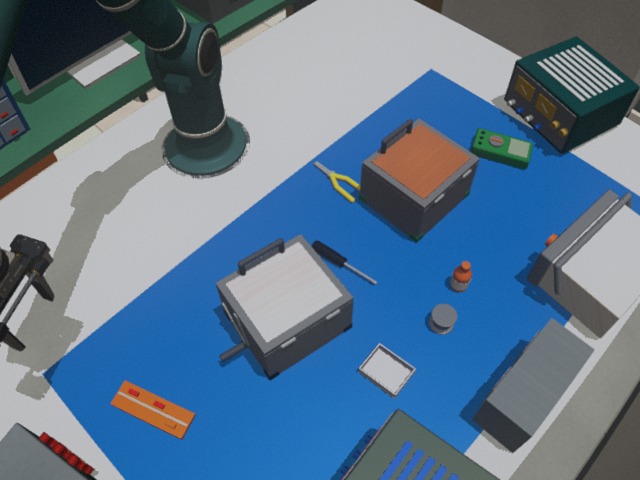

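View pics/top0.png

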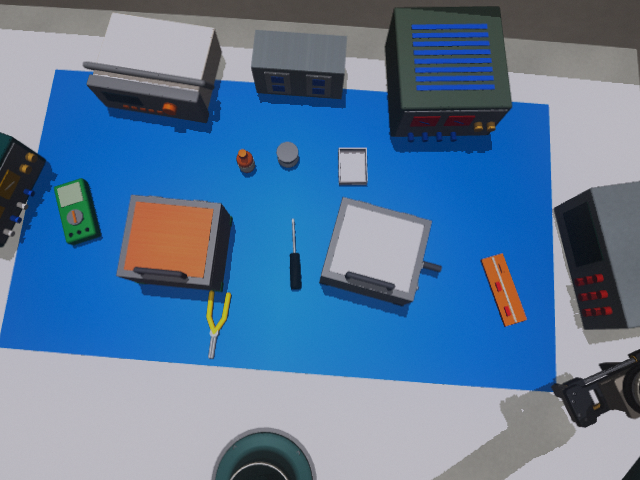

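The case with the stay is the white-lidded one in the middle: its bar is at (369,281) and its knee pin at (432,266) in the top view. The network's points agree with the given sizes (bar–hinge 165 against 166, heights correct). Next I'll hover over the bar and refine from near.

```bash
cat >> h.py <<'E'
from scipy.optimize import least_squares
LOC={'lid_hinge':(0,0,0),'lid_bar':(-166,0,49),'knee_pin':(-78,-145,-80)}
def fit(obs): # obs: list of (name, X)
    f=lambda p: np.concatenate([(Ro.from_euler('z',p[3]).apply(LOC[n])+p[:3]-X) for n,X in obs])
    r=least_squares(f,[605,-223,120,-.2]); return r.x,f(r.x).reshape(-1,3)
class Case:
    def __init__(s,p): s.o=np.array(p[:3]); s.o[2]=120; s.yaw=p[3]; s.R=Ro.from_euler('z',p[3])
    def W(s,l): return s.R.apply(l)+s.o
    def L(s,X): return s.R.inv().apply(np.array(X)-s.o)
    def rot(s,tilt=0): # tool y along case x, z down
        x=np.array([0,1,0]);y=np.array([1,0,0]);z=np.array([0,0,-1])
        M=Ro.from_matrix(np.array([x,y,z]).T.astype(float)); return (s.R*Ro.from_euler('y',tilt)*M).as_rotvec()
def bar(th): c,s=np.cos(th),np.sin(th); return np.array([-166*c+49*s,0,166*s+49*c])
def F(): return np.array(robot.observe()['contact_force'])
E
python3 - <<'E'
from h import *
obs=[('lid_hinge',[606,-222.6,117.1]),('lid_bar',[444.6,-189.5,171.6]),('knee_pin',[504,-347.5,38.9]),('lid_hinge',[604.1,-222.9,123.2]),('lid_bar',[441.6,-189,170.3]),('knee_pin',[503.8,-350.5,33.8])]
p,r=fit(obs); print(p,r.round(1)); c=Case(p)
for n,q in dict(b0=bar(0)-[0,0,14],b1=bar(.7)-[0,0,14],b2=bar(1.4)-[0,0,14],up=bar(1.34)+[0,0,60],k=[-94,-155,40],k2=[-56,-155,-20],k3=[-56,-230,60]).items():
    j=kin.ik(c.W(q),c.rot()); print(n,c.W(q).round(),None if j is None else np.round(j,2))
robot.movep(c.W(bar(0)+[-30,0,110]),c.rot())
ci,im=snap('wrist','w1.png')
new=[]
for n in LOC:
    for d in viewer.pinpoint(n,'wrist')[:2]:
        X=w(ci,d['at']); print(n,round(d['confidence'],2),X.round(1),px(ci,X).round()); 
s=robot.observe();print(s['t'],s['tcp_pos'],s['contact_force'])
E
```

```text
[ 6.06321319e+02 -2.21490174e+02  1.19483333e+02 -1.89174259e-01] [[ 0.3  1.1  2.4]
 [-1.3 -0.8 -3.1]
 [-1.6 -1.7  0.6]
 [ 2.2  1.4 -3.7]
 [ 1.7 -1.3 -1.8]
 [-1.4  1.3  5.7]]
b0 [ 443. -190.  155.] [ 0.68  0.3  -0.4   2.04  0.16  0.83  0.  ]
b1 [ 513. -204.  250.] [ 0.63  0.3  -0.38  1.79  0.12  1.08  0.02]
b2 [ 626. -225.  278.] [ 0.53  0.47 -0.34  1.47  0.16  1.22 -0.02]
up [ 616. -223.  353.] [ 0.54  0.41 -0.34  1.4   0.14  1.36  0.  ]
k [ 485. -356.  160.] [ 0.79  0.47 -0.28  1.76  0.15  0.94  0.26]
k2 [ 522. -363.  100.] [ 0.74  0.59 -0.26  1.71  0.19  0.86  0.22]
k3 [ 508. -437.  180.] [ 0.84  0.55 -0.26  1.57  0.16  1.04  0.35]
lid_hinge 0.79 [ 606.  -218.9  121.9] [550. 222.]
lid_bar 0.55 [ 443.8 -186.1  167.9] [367. 234.]
knee_pin 0.39 [ 507.  -355.4   40.5] [432. 330.]
2.1667 [ 413.69402802 -185.47987292  278.7213763 ] [ 0.0980714   0.35643852 -0.50775864]
```

View pics/w1.png

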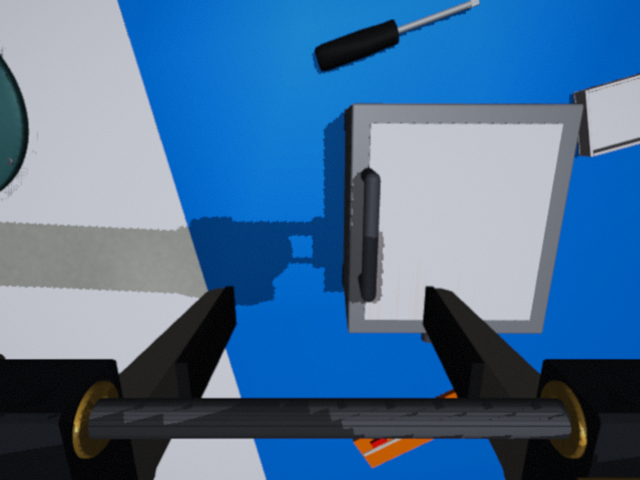

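The wrist view shows the bar at columns 366–375, rows 170–300. It lies parallel to the image columns, so the yaw is good, and the network's bar point at (367,234) sits on it. Now I'll grip and raise.

```bash
cat > a.py <<'E'
from h import *
obs=[('lid_hinge',[606,-222.6,117.1]),('lid_bar',[444.6,-189.5,171.6]),('knee_pin',[504,-347.5,38.9]),('lid_hinge',[604.1,-222.9,123.2]),('lid_bar',[441.6,-189,170.3]),('knee_pin',[503.8,-350.5,33.8]),('lid_hinge',[606,-218.9,121.9]),('lid_bar',[443.8,-186.1,167.9])]
p,_=fit(obs); c=Case(p)
E
python3 - <<'E'
from a import *
print(p)
ci=viewer.camera_info('wrist')
print([px(ci,c.W(bar(0)+[0,y,6])).round() for y in (-45,0,45)])
D=np.array([0,0,-14])
grip(.5)
robot.movep(c.W(bar(0)+[0,0,40]),c.rot())
robot.servo_line(c.W(bar(0)+D),feed=100)
f0=F(); g=grip(0.0,15); s=robot.observe()
print('t',s['t'],'w',s['grip_width']*92,'gf',s['grip_force'],'f case',c.R.inv().apply(F()-f0).round(1),f0.round(1))
E
```

```text
[ 6.06376640e+02 -2.20777853e+02  1.19712500e+02 -1.90703441e-01]
[array([366., 297.]), array([368., 241.]), array([370., 181.])]
t 4.6833 w 11.509907403194541 gf 14.999869912862778 f case [ 5.9  0.3 -1.7] [-0.2  0.3 -1. ]
```

```bash
python3 - <<'E'
from a import *
D=np.array([0,0,-14]); off=np.zeros(3); log=[]
for th in np.linspace(0,1.40,15)[1:]:
    robot.servo_line(c.W(bar(th)+D+off),feed=60)
    f=c.R.inv().apply(F()); s=robot.observe()
    rad=bar(th)/173.1; fr=f@rad; off+=np.clip(.1*fr,-1,1)*rad
    log.append((round(th,2),f.round(1),round(fr,1),round(s['grip_width']*92,1),off.round(1)))
    if np.linalg.norm(f)>45 or s['grip_width']*92<9: print('STOP');break
for l in log: print(*l)
print(s['t'],c.L(s['tcp_pos']).round(1)); np.save('off.npy',off)
snap('scene','s2.png')
E
```

```text
0.1 [ 6.5 -0.7 -7.5] -8.8 11.4 [ 0.8  0.  -0.3]
0.2 [ 1.9 -0.8 -5. ] -4.0 11.3 [ 1.2  0.  -0.5]
0.3 [-5.4 -0.8 -1.4] 3.7 11.5 [ 0.9  0.  -0.3]
0.4 [-7.2 -0.5  1.2] 6.3 11.5 [0.4 0.  0.1]
0.5 [-7.2 -0.7  3.7] 7.7 11.6 [-0.2  0.   0.6]
0.6 [-6.7 -1.7  3.9] 7.2 11.5 [-0.6  0.   1.2]
0.7 [-5.  -1.7  3.7] 5.8 11.0 [-1.   0.   1.7]
0.8 [-4.8 -0.3  4.9] 6.5 11.3 [-1.3  0.   2.3]
0.9 [-4.5 -1.8  6. ] 7.2 11.3 [-1.5  0.   2.9]
1.0 [-2.7 -1.5  5.6] 6.1 11.4 [-1.7  0.   3.5]
1.1 [-2.4 -2.5  6.3] 6.7 11.2 [-1.8  0.   4.2]
1.2 [-0.2 -3.9  3.3] 3.3 11.3 [-1.8  0.   4.5]
1.3 [ 0.2 -5.   2.2] 2.2 11.2 [-1.8  0.   4.7]
1.4 [ 4.  -4.4 -0.9] -0.4 11.5 [-1.8  0.   4.7]
10.8667 [ 19.2  -0.5 162. ]
```

View pics/s2.png

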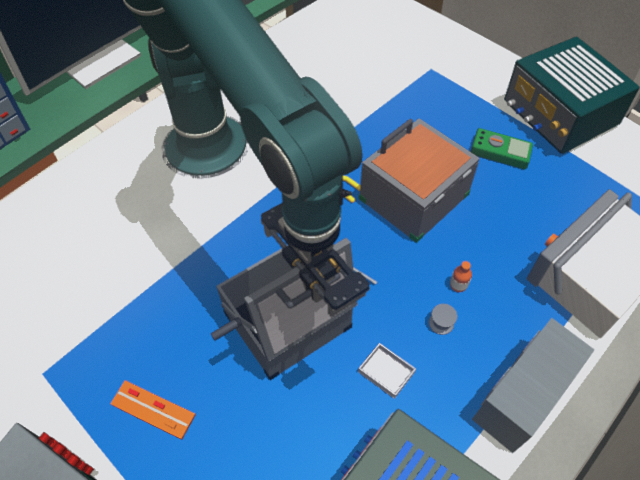

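Lid is raised with the bar still gripped and the knee pin lifted to about (228,328). Next I'll go just past straight, ease back onto the lock, release and retract.

```bash
python3 - <<'E'
from a import *
D=np.array([0,0,-14]); off=np.load('off.npy')
for th in (1.415,1.37,1.345):
    robot.servo_line(c.W(bar(th)+D+off),feed=40); print(th,c.R.inv().apply(F()).round(1),c.L(robot.observe()['tcp_pos']).round(1))
grip(21/92); s=robot.observe(); print(s['grip_width']*92,c.R.inv().apply(F()).round(1))
robot.hold(.15); print(c.R.inv().apply(F()).round(1))
robot.servo_line(c.W(bar(1.34)+[0,0,70]),feed=80); print(c.R.inv().apply(F()).round(1))
robot.hold(.7)
ci,_=snap('scene','s3.png')
for cam in ('scene','top'):
    ci=viewer.camera_info(cam)
    if cam=='top': viewer.read_camera(cam)
    for n in ('lid_bar','knee_pin'):
        for d in viewer.pinpoint(n,cam)[:1]: X=w(ci,d['at']); print(cam,n,round(d['confidence'],2),c.L(X).round(1))
print(bar(1.34),robot.observe()['t'])
E
```

```text
1.415 [-2.5 -4.3  1.5] [ 20.1  -0.5 161.9]
1.37 [-1.3 -5.  -0.4] [ 12.5  -0.4 162.5]
1.345 [ 8.1 -5.1 -4.8] [ 11.   -0.4 162.8]
21.149883528533543 [ 0.5 -0.2  0.1]
[-0.2 -0.1  0.2]
[ 0.7 -0.2 -0.2]
scene lid_bar 0.6 [  8.1   0.9 174.8]
scene knee_pin 0.91 [ -91.6 -143.3   55.8]
top lid_bar 0.57 [  9.2   0.  176.2]
[  9.72777645   0.         172.8073215 ] 14.4083
```

View pics/s3.png

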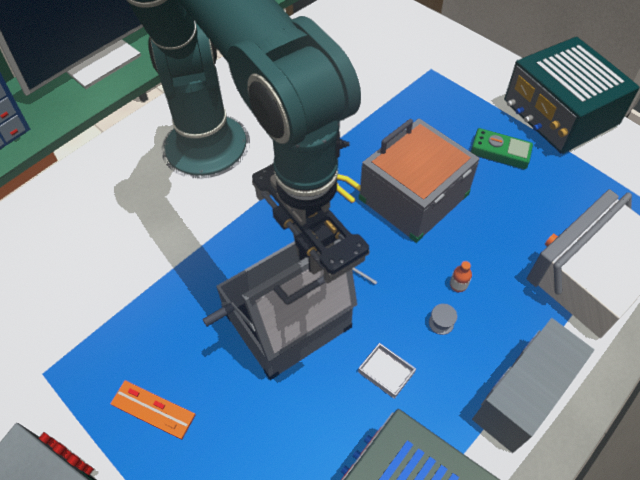

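Locked: bar at (8,1,175) against the expected (10,0,173), pin at (-92,-143,56) against (-94,-145,54), and the robot is clear. Next I'll move over the pin and check from near.

```bash
python3 - <<'E'
from a import *
robot.servo_line(c.W([-94,-170,240]),feed=200)
grip(40/92)
robot.servo_line(c.W([-94,-160,125]),feed=120)
ci,_=snap('wrist','w4.png')
for d in viewer.pinpoint('knee_pin','wrist')[:2]: X=w(ci,d['at']); print(round(d['confidence'],2),c.L(X).round(1),px(ci,X).round())
print([px(ci,c.W([-94,y,62])).round() for y in (-115,-145,-175)],F().round(1),robot.observe()['t'])
ci,_=snap('scene')
for d in viewer.pinpoint('knee_pin','scene')[:1]: X=w(ci,d['at']); print(round(d['confidence'],2),c.L(X).round(1))
E
```

```text
[array([327., 192.]), array([327., 239.]), array([327., 282.])] [0.1 0.7 0.7] 17.225
0.5 [ -89.8 -146.8   54.6]
```

View pics/w4.png

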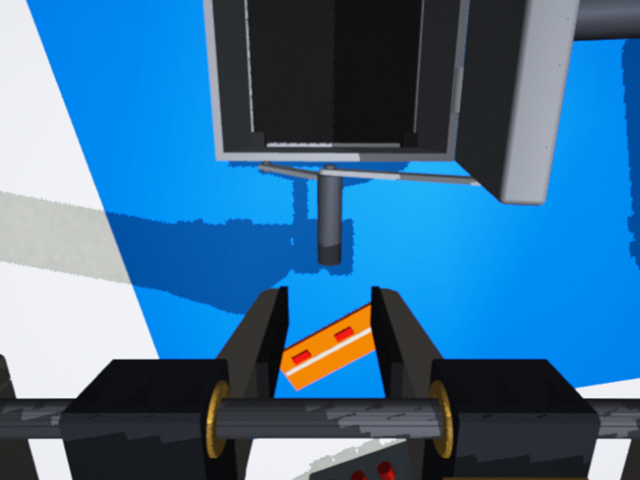

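The wrist view shows the pin at columns 318–342, rows 168–265, ending at about y = -160. The column is 3 px right of predicted, so the pin is at x ≈ -92. I'll grip at y = -149, follow the arc 62 mm down, then release and move away.

```bash
python3 - <<'E'
from a import *
ctr=np.array([-143,0,-20.]); a0=np.arctan2(74,51)
pin=lambda a: ctr+90*np.array([np.cos(a),0,np.sin(a)])+[0,-149,0]
D=np.array([0,0,-13]); off=np.zeros(3)
robot.servo_line(c.W(pin(a0)+D+[0,0,40]),feed=120)
robot.servo_line(c.W(pin(a0)+D),feed=80); print('down',F().round(1))
grip(0.0,12); s=robot.observe(); print('w',s['grip_width']*92,c.R.inv().apply(F()).round(1),s['t'])
for a in np.linspace(a0,np.arcsin((74-63)/90),10)[1:]:
    robot.servo_line(c.W(pin(a)+D+off),feed=50)
    f=c.R.inv().apply(F()); rad=np.array([np.cos(a),0,np.sin(a)]); off+=np.clip(.1*(f@rad),-1,1)*rad
    s=robot.observe(); print(pin(a)[[0,2]].round(),f.round(1),round(s['grip_width']*92,1),off.round(1))
    if np.linalg.norm(f)>45 or s['grip_width']*92<12: print('STOP'); break
print(s['t']); snap('scene','s5.png')
E
```

```text
down [ 1.1 -0.5  0. ]
w 15.595142412973463 [-1.5 -0.1 -0.6] 18.9833
[-85.  49.] [-2.5  0.4  0.5] 15.3 [-0.1  0.  -0.1]
[-79.  43.] [-1.5 -2.2  1.1] 15.4 [-0.1  0.  -0.1]
[-73.  37.] [-1.6 -1.6  1. ] 15.5 [-0.2  0.  -0.2]
[-68.  30.] [-2.3 -2.   2.2] 15.2 [-0.2  0.  -0.2]
[-64.  23.] [-3.6 -3.4  0. ] 15.3 [-0.5  0.  -0.3]
[-60.  15.] [-2.7 -2.7  0.7] 15.3 [-0.7  0.  -0.4]
[-57.   7.] [-3.3 -3.1 -0.2] 15.6 [-1.   0.  -0.5]
[-55.  -1.] [-2.6 -3.7 -2.1] 15.1 [-1.3  0.  -0.6]
[-54.  -9.] [-2.3 -3.9 -3. ] 15.4 [-1.5  0.  -0.6]
21.8333
```

View pics/s5.png

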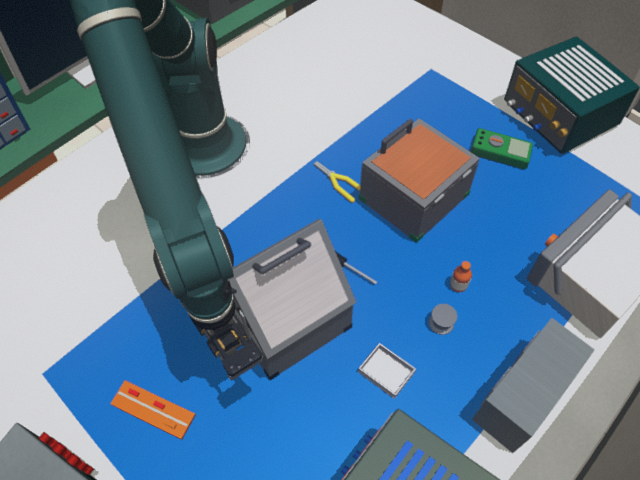

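The knee is folded and the lid is already about half down, with the gripper clear of it. Releasing and backing out sideways.

```bash
python3 - <<'E'
from a import *
grip(40/92); L=c.L(robot.observe()['tcp_pos'])
robot.servo_line(c.W(L+[0,-90,0]),feed=120); print(F().round(1))
robot.servo_line(c.W(L+[0,-90,120]),feed=150)
robot.hold(3); print(F().round(1))
ci,_=snap('scene','s6.png')
for n in ('lid_bar','knee_pin'):
    for d in viewer.pinpoint(n,'scene')[:1]: print(n,round(d['confidence'],2),c.L(w(ci,d['at'])).round(1))
print(robot.observe()['t'])
E
```

```text
[-0.3  1.  -0.1]
[-0.4 -0.   0.3]
lid_bar 0.85 [-165.     0.4   51.3]
knee_pin 0.88 [ -72.8 -143.3  -83.3]
27.4167
```

View pics/s6.png

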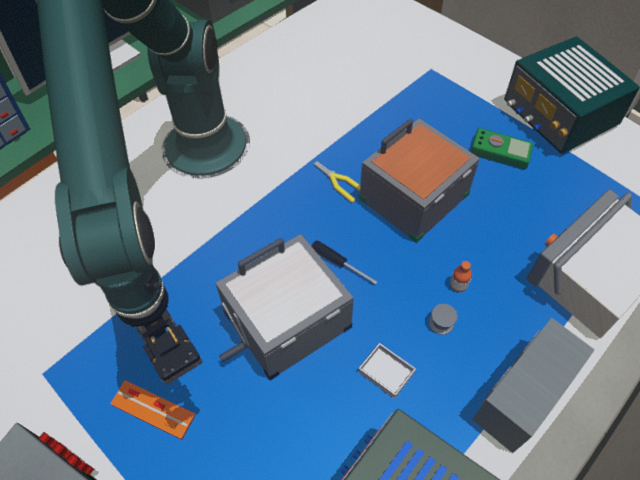

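The lid is shut: the bar is at (260,256), as at the start, and the gripper is clear. Handing in.

```bash
python3 - <<'E'
from h import *
robot.hold(1.5); print(robot.job_done())
E
```

```text
the job is handed in; nothing more can be done
None
```

I raised the lid until the stay locked and held it up alone for over 0.7 s, then pressed the knee pin down and the lid fell fully shut; I handed the job in at about 29 s with the robot touching nothing.

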